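# Lock and work the aerosol-can puncher

### The job

A spent spray can is already loaded in the can puncher: turn the black collar on top clockwise by its ears until it is fully home on its stop, with its white index at the green mark, and only then pull the red-gripped lever all the way down to its stop to pierce the can, and let it come back up to rest. Leave the collar locked and do not disturb the other things on the bench.

Things in the scene. Friction and masses are not known exactly. Their poses are not given: they have to be found in the camera images.
- puncher: The bolted-down can puncher: 200 mm square dark base plate, red waste canister (180 mm across, top at 90), upright aluminium sleeve (80 across) and a flange (124 across, 210 to 218 high) with a red mark (open) and a green mark (locked). Origin on the bench, under the collar axis; the lever is on its -y side. A black filter (38 mm across, top at 174) stands on the canister's +y side.
- collar_axis (a point): Point on the vertical axis of the puncher's collar, 236 mm above the bench.
- collar (a joint): Turn of the black bayonet collar, rad: 0 at the red mark, growing clockwise seen from above to a hard stop at 1.05, where the white index meets the green mark. Starts between 0 and 0.3, needs about 0.35 N m against friction, stays where left, cannot be lifted off. Ring 102 mm across, 220 to 246 mm high; the can's steel base shows in its 42 mm opening.
- ear_a (a point): Grip point inside one of the collar's two upright ears, 76 mm from the collar axis, 246 mm above the bench. The ear is a black plate 12 mm thick along the turning direction, reaching out to 94 mm from the axis, 223 to 255 mm high. Moves with the collar. It can be pinched from above across its 12 mm, or pushed sideways.
- ear_b (a point): The same on the other ear, half a turn round from ear_a.
- collar_index (a point): The white index line on the collar's rim, a quarter turn anticlockwise (seen from above) from ear_a, 52 mm from the axis, 247 mm high. Moves with the collar.
- lever_pivot (a point): Middle of the lever's level pivot, 145 mm above the bench, 75 mm from the sleeve axis, between two grey cheek plates (42 mm over both, tops at 161 mm). The lever swings in the upright plane through the collar axis and this point.
- lever_grip (a point): Point on the centre line of the lever's round red grip, 145 mm from the pivot. The grip is 26 mm thick from 85 to 165 mm from the pivot and ends in a 34 mm ball centred at 168 mm; nearer in is a bare steel rod 14 mm thick. At rest it points outwards, away from the collar, and up at 0.73 rad above level.
- lever (a joint): Swing of the lever, rad: 0 at rest (up), growing as it goes outwards and down to a hard stop at 0.90 (then 0.17 rad below level). A spring and damper bring it back up within about 1 s when let go; pushing at the grip point, square to the lever, takes about 4 N at the start and 10 to 13 N near the stop.
- spray_can: Loose blue spray can with white band and white cap, 54 mm across, 160 mm tall, upright; origin under its middle. Bystander.
- tape_roll: Loose cream roll of masking tape lying flat, 110 mm across, 25 mm tall; origin under its middle. Bystander.
- socket: Loose steel socket, 28 mm across, 50 mm tall, upright; origin under its middle. Bystander.
- caliper: Loose purple brake caliper, about 130 x 145 x 82 mm, 2.2 kg; origin at its underside. Bystander.

How it is judged:
By the outcome, as a careful person would: the job done as asked, in the order asked, and still so for the second after the job is handed in, with the robot touching nothing.
It also fails if it takes over 53 s, if anything falls off the work surface, if the arm or the gripper's body presses on something with over 40 N, if the wrist force passes 120 N, or if a joint passes its speed limit or range.

### The arm

A 7-joint arm with a two-finger parallel gripper is mounted at the origin on the work surface. World frame = base frame: x ahead of the robot, y to its left, z up, the work surface at z = 0. Lengths are in mm, angles in degrees, forces in N, time in s.
With the tool pointing down it reaches from about 400 to 900 mm from the base axis. Payload 5.5 kg.
Tool frame: the origin (TCP) lies between the finger pads; the fingertips stand 19 mm ahead of it and the grasp point (between the pads) is the TCP; z points along the fingers, y is the line along which they close (so a half turn about z gives the same grasp; the last joint's range is limited). The gripper opens to 92 mm and grips with 3 to 60 N. Pads are 19 mm wide; open, the fingers measure 130 mm over their backs; the gripper's body (75 mm by 190 mm) begins 47 mm behind the grasp point.
Start: joints at [-49.549, 28.699, -24.465, 88.831, 12.651, 65.22, -12.049], TCP at [278.471, 587.327, 245.729] pointing down, gripper open.
Joint ranges: [-164.97, 164.97], [-17.58, 116.51], [-87.97, 89.64], [11.32, 138.91], [-80.73, 260.73], [10.89, 115.49], [-147.41, 147.41]. Speed limits (degrees/s): [147.25, 147.25, 180, 180, 180, 180, 180].

### API

Orientations are given as a 3x3 rotation matrix whose columns are the frame's x, y, z axes.
In Python, from rig import * gives the robot as it stands.
- The arm moves only by the shell command python3 -m handwheel 'ROWS' [FORCE]. ROWS is JSON, a list of rows, each an object with "offset": the shift along the tool's x, y, z normalised to -1 to 1, where 1 is 250 mm, a list of three; "twist": the turn about the tool's z normalised to -1 to 1, where 1 is 90 degrees; "claw": the closure, from -1 (fully open) to 1 (shut). In form: [{"offset": [tx, ty, tz], "twist": twist, "claw": claw}, ...]. A call has 1 to 8 rows; each row is the pose to reach, as a shift and turn from the pose commanded when the call began, along the tool's axes at that moment; what a row does not reach only later rows make up. A row lasts 1/12 s, in which the tool goes at most 41.7 mm and 7.16 degrees, less where a joint would pass 70% of its speed; a pose out of reach is approached as far as the arm can. A call with a number of a shift or a turn outside -1 to 1 is refused whole. A call with a gripper value outside its range is refused whole. The fingers move at their own pace and stop on an object; FORCE is the grip in N (left out, the last holds). Time passes only in rows, so rows that repeat a pose let the fingers close. It gives the time, the measured TCP pose, the force, the opening and the grip force at its end, in the units of the state.
- read_state(): the state, without advancing time (a new reading comes with each control period).
- get_image(name): name is "scene" or "top"; returns (picture, depth): 420x560x3 uint8, red, green, blue; 420x560 float32, mm along the optical axis (not along the pixel's ray), 0 where there is no reading.
- calibration(name): a dict with "mtx" (3x3 intrinsics, pixels), "eye" and "orientation" of the camera in the world. Camera axes: x right, y down, z forward; pixel columns grow to the right and rows downward; lengths in mm; the calibration is good to about 2 mm. A picture is of the moment at which its call begins. calibration takes no time and is no camera call.
- sign_off(): hands the job in; it is judged then, once.
The state is a dict: "t": time; "joint_pos": joint angles; "qd": joint speeds; "tau": joint torques, N m; "tcp_pos": TCP position; "ee_rot": TCP orientation; "force": force on the tool from outside, world axes, zero at the start; "moment": the same for the moment, N m; "gripper_width": finger opening in mm; "gripper_force": force on a finger pad.
Only numpy, scipy, OpenCV 4.12 (cv2) and the standard library are available. Lean on these libraries where they do the work, as an engineer would, in place of code of your own. Each camera call takes 0.05 s, during which the arm holds its last target. There are 200 camera calls.

## Working session

There is one attempt and no reset: what is moved stays moved. The work goes in short steps, Python scripts to look and compute and a shell command to move; the robot and the scene stay as the last step left them, time stands still between calls to the robot, and variables do not carry over. Pictures are saved under pics/ and viewed, at most 10 in all, crops included, and the job is handed in when it is done.

```bash
mkdir -p pics
python3 - <<'E'
from rig import *
import cv2,numpy as np
for n in("scene","top"):
    p,d=get_image(n); cv2.imwrite(f"pics/{n}0.png",p[:,:,::-1]); np.savez(f"{n}0.npz",p=p,d=d)
    print(n,calibration(n))
s=read_state();print(s)
E
```

```text
scene {'mtx': array([[459.77496163,   0.        , 275.44368387],
       [  0.        , 459.77496163, 214.64465872],
       [  0.        ,   0.        ,   1.        ]]), 'eye': array([1056.98618251,  944.52565414,  792.00913377]), 'orientation': array([[-0.87159446,  0.23686449, -0.42920661],
       [ 0.48992651,  0.45155304, -0.74570227],
       [ 0.01717916, -0.86022966, -0.50961732]])}
top {'mtx': array([[385.34223484,   0.        , 280.49266684],
       [  0.        , 385.34223484, 205.68277513],
       [  0.        ,   0.        ,   1.        ]]), 'eye': array([ 327.11407932,   35.49261315, 1279.19180657]), 'orientation': array([[ 0.01632876, -0.98675698,  0.16138166],
       [-0.99972343, -0.01884435, -0.01406942],
       [ 0.01692423, -0.16110729, -0.98679178]])}
{'t': 0.1, 'joint_pos': array([-49.5484231 ,  28.74851646, -24.45367287,  88.88591355,
        12.65151134,  65.22216998, -12.05061907]), 'qd': array([-0.00627155, -0.03318281, -0.04426933, -0.15181223, -0.04689846,
        0.00936528,  0.061019  ]), 'tau': array([-1.12664409e-02, -5.67870033e+01, -5.83874702e+00, -2.79913777e+01,
       -6.90835202e-02,  2.41374609e-02,  7.93322187e-06]), 'tcp_pos': array([278.29700079, 586.72770707, 244.77712346]), 'ee_rot': array([[-9.03559213e-01,  4.28462482e-01, -8.06159129e-04],
       [ 4.28463238e-01,  9.03557778e-01, -1.61112284e-03],
       [ 3.81056595e-05, -1.80115444e-03, -9.99998377e-01]]), 'force': array([ 0.18467743, -0.18579788, -0.16955186]), 'moment': array([-0.04601486,  0.00178565,  0.02703921]), 'gripper_force': 0.0, 'gripper_width': 91.75662334505256}
```

View pics/top0.png

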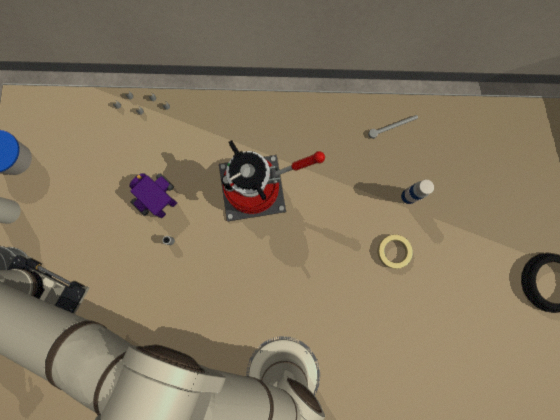

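View pics/scene0.png

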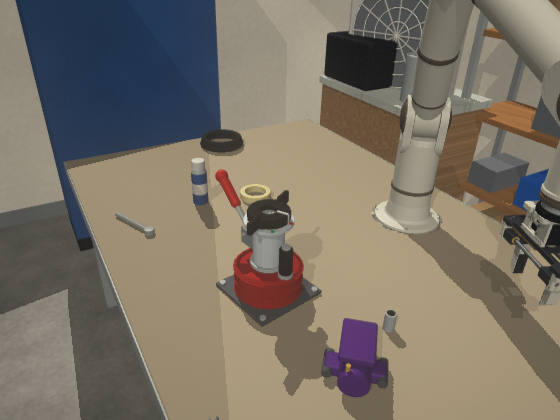

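Top view: the puncher is at about (250,180), the lever ball at (319,157), the caliper at (152,195) and the socket at (167,240). Scene view: the collar is at (268,212) and the red grip at (228,188). Next I'll zoom in and measure.

```bash
cat > h.py <<'E'
from rig import *
import cv2,numpy as np
def ray(n,u,v,z):
    c=calibration(n);K=c["mtx"];d=c["orientation"]@np.linalg.solve(K,np.array([u,v,1.]));e=c["eye"]
    return e+d*(z-e[2])/d[2]
def proj(n,P):
    c=calibration(n);q=c["mtx"]@(c["orientation"].T@(np.asarray(P,float)-c["eye"]));return q[:2]/q[2]
def cloud(n,d):
    c=calibration(n);v,u=np.mgrid[:420,:560];r=np.linalg.inv(c["mtx"])@np.stack([u.ravel(),v.ravel(),np.ones(u.size)])*d.ravel()
    return (c["orientation"]@r).T.reshape(420,560,3)+c["eye"]
E
python3 - <<'E'
from h import *
a=np.load("top0.npz");p=a["p"];b=np.load("scene0.npz")
A=cv2.resize(p[130:230,205:335],None,fx=5,fy=5,interpolation=cv2.INTER_CUBIC)
cv2.imwrite("pics/topc.png",A[:,:,::-1])
B=cv2.resize(b["p"][160:310,205:335],None,fx=4,fy=4,interpolation=cv2.INTER_CUBIC)
cv2.imwrite("pics/scenec.png",B[:,:,::-1])
W=cloud("top",a["d"]);g=p.astype(int)
sub=np.zeros((420,560),bool);sub[130:230,205:335]=1
blk=sub&(g.max(2)<50)&(W[...,2]>225)&(W[...,2]<270)
print("black",blk.sum(),W[blk].mean(0))
red=sub&(g[...,0]>110)&(g[...,1]<50)&(W[...,2]>130)
P=W[red];print("red",len(P),P.mean(0));u,s,vt=np.linalg.svd(P-P.mean(0));print(vt[0])
ys,xs=np.where(blk);print("bb",xs.min(),xs.max(),ys.min(),ys.max())
Wb=cloud("scene",b["d"]);gb=b["p"].astype(int)
sb=np.zeros((420,560),bool);sb[160:310,205:335]=1
rb=sb&(gb[...,0]>110)&(gb[...,1]<50)&(Wb[...,2]>150)
P=Wb[rb];print("redS",len(P),P.mean(0));u,s,vt=np.linalg.svd(P-P.mean(0));print(vt[0])
E
```

```text
black 950 [593.07657065 113.43663477 246.06858148]
red 181 [618.81005045 -51.99509364 271.22810369]
[-0.27181308  0.06572717  0.96010291]
bb 229 265 141 199
redS 3 [1056.98618251  944.52565414  792.00913377]
[1. 0. 0.]
```

View pics/topc.png

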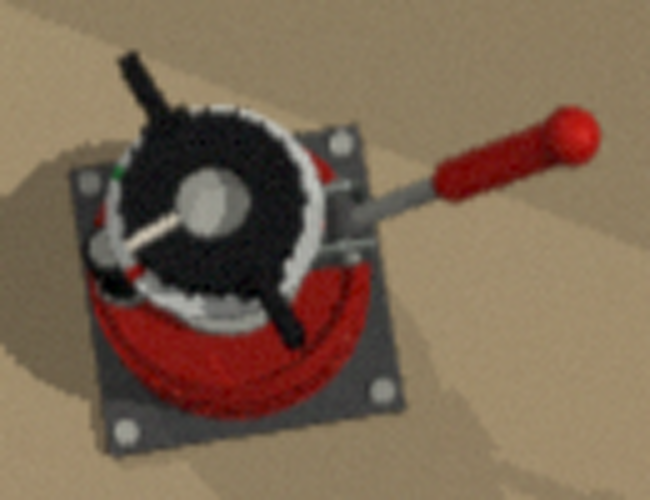

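View pics/scenec.png

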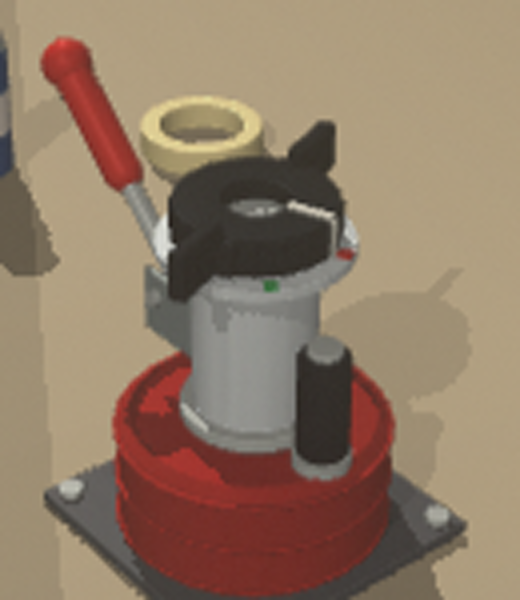

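Run:
```python
from h import *
T=lambda x,y,z:ray("top",205+x/5-.4,130+y/5-.4,z)
S=lambda x,y,z:ray("scene",205+x/4-.4,160+y/4-.4,z)
ea=T(127,58,255);eb=T(293,342,253);print("ears",ea,eb,(ea+eb)/2,np.linalg.norm(ea-eb))
c=T(213,203,236);print("hole c ~",c)
print("green",T(118,172,218),"red",T(135,272,218),"idx",T(125,247,247),T(180,215,247))
print("Scene green",S(270,285,217),"red",S(345,254,217),"idx",S(335,215,247))
bolts=[T(90,182,12),T(342,143,12),T(383,390,12),T(126,432,12)];print(np.array(bolts),np.mean(bolts,0))
# lever ball by two views
def line(n,u,v):
    a=ray(n,u,v,300);b=ray(n,u,v,200);return a,(b-a)/np.linalg.norm(b-a)
def tri(l1,l2):
    (a,d),(b,e)=l1,l2;s=np.linalg.lstsq(np.stack([d,-e],1),b-a,rcond=None)[0];p,q=a+d*s[0],b+e*s[1];return (p+q)/2,np.linalg.norm(p-q)
print("ball",tri(line("top",205+572/5-.4,130+135/5-.4),line("scene",205+66/4-.4,160+61/4-.4)))
print("ring top centre via black disc scene", S(258,205,247))
for w in ("top","scene"):
    d=np.load(w+"0.npz");W=cloud(w,d["d"]);g=d["p"].astype(int)
    m=(g.max(2)<60)&(abs(W[...,2]-246)<4)&(abs(W[...,0]-590)<110)&(abs(W[...,1]-110)<110)
    P=W[m][:,:2]; (cc,r)=cv2.minEnclosingCircle(P.astype(np.float32));print(w,len(P),P.mean(0),cc,r)
```

```text
ears [672.43081279 163.33008117 255.        ] [515.10350696  67.98792388 253.        ] [593.76715988 115.65900253 254.        ] 183.9728461469932
hole c ~ [595.92593063 114.83918147 236.        ]
green [617.51896397 170.52056583 218.        ] red [559.77628971 158.77673908 218.        ] idx [567.30703219 161.38832406 247.        ] [585.93418474 131.90669312 247.        ]
Scene green [615.64352806 163.72146699 217.        ] red [559.54718393 154.6582656  217.        ] idx [568.3080121  155.88920735 247.        ]
[[666.52613652 215.35187525  12.        ]
 [697.41204667  45.56895212  12.        ]
 [527.92999966  14.96442077  12.        ]
 [496.54464879 184.67532936  12.        ]] [597.10320791 115.14014438  12.        ]
ball (array([633.38982754, -83.01984258, 258.44499289]), np.float64(1.6843519839141265))
ring top centre via black disc scene [602.62367394 124.78224212 247.        ]
top 770 [595.49010779 114.35317631] (587.314697265625, 113.44303131103516) 85.3049087524414
scene 446 [599.79716264 124.02425215] (599.431884765625, 119.50181579589844) 90.60688781738281
```

The ring centre is about (596,115), the puncher's yaw is about 10°, and ear_a is at about 31° with 52° left to turn. I'll pinch the near ear (ear_b), starting by moving above it.

```bash
cat >> h.py <<'E'
C=np.array([596,115.])
def go(x,y,z,yaw,start=None):
    s=read_state();R=s["ee_rot"];p=s["tcp_pos"] if start is None else np.array(start)
    o=R.T@(np.array([x,y,z])-p)/250
    cur=np.degrees(np.arctan2(R[1,1],R[0,1]));dt=-(((yaw-cur)+180)%360-180)/90
    print("pos",p.round(1),"yaw",round(cur,1),"offset",o.round(3),"twist",round(dt,3))
E
python3 - <<'E'
from h import *
go(400,370,340,95,[278.471,587.327,245.729])
go(531,76,340,121,[278.471,587.327,245.729])
E
```

```text
pos [278.5 587.3 245.7] yaw 64.6 offset [-0.812 -0.578 -0.376] twist -0.337
pos [278.5 587.3 245.7] yaw 64.6 offset [-1.789 -1.416 -0.375] twist -0.626
```

```bash
python3 -m handwheel '[{"offset":[0,0,-0.16],"twist":0,"claw":-1},{"offset":[-0.05,-0.05,-0.32],"twist":-0.05,"claw":-1},{"offset":[-0.2,-0.15,-0.38],"twist":-0.1,"claw":-0.5},{"offset":[-0.33,-0.25,-0.38],"twist":-0.17,"claw":-0.2},{"offset":[-0.46,-0.35,-0.38],"twist":-0.24,"claw":-0.2},{"offset":[-0.59,-0.45,-0.38],"twist":-0.31,"claw":-0.2},{"offset":[-0.72,-0.55,-0.38],"twist":-0.38,"claw":-0.2},{"offset":[-0.85,-0.65,-0.38],"twist":-0.45,"claw":-0.2}]' 15
python3 -c "
from h import *
go(531,75.6,340,121.2)"
```

```text
t: 0.77
tcp_pos: [397.5, 355.1, 340.4]
ee_rot: [[-0.966, -0.257, -0.0], [-0.257, 0.966, -0.001], [0.0, -0.001, -1.0]]
force: [0.3, 0.3, -0.5]
gripper_width: 57.2
gripper_force: 0.0
pos [397.5 355.1 340.4] yaw 104.9 offset [-0.228 -1.218  0.002] twist -0.181
```

```bash
python3 -m handwheel '[{"offset":[-0.03,-0.14,0],"twist":-0.02,"claw":-0.2},{"offset":[-0.06,-0.28,0],"twist":-0.05,"claw":-0.2},{"offset":[-0.08,-0.42,0],"twist":-0.08,"claw":-0.2},{"offset":[-0.11,-0.56,0],"twist":-0.1,"claw":-0.2},{"offset":[-0.14,-0.7,0],"twist":-0.13,"claw":-0.2},{"offset":[-0.17,-0.84,0],"twist":-0.16,"claw":-0.2},{"offset":[-0.19,-0.98,0],"twist":-0.18,"claw":-0.2},{"offset":[-0.19,-1,0],"twist":-0.18,"claw":-0.2}]'
python3 - <<'E'
from h import *
go(531,75.6,340,121.2)
p,d=get_image("top");np.savez("top1.npz",p=p,d=d)
cv2.imwrite("pics/top1.png",cv2.resize(p[110:240,180:340],None,fx=4.5,fy=4.5,interpolation=cv2.INTER_CUBIC)[:,:,::-1])
E
```

```text
t: 1.43
tcp_pos: [508.4, 119.7, 340.1]
ee_rot: [[-0.863, -0.506, 0.0], [-0.506, 0.863, -0.004], [0.002, -0.003, -1.0]]
force: [0.0, -0.6, -0.5]
gripper_width: 55.2
gripper_force: 0.0
pos [508.4 119.7 340.1] yaw 120.4 offset [ 0.011 -0.198  0.001] twist -0.009
```

```bash
python3 -m handwheel '[{"offset":[0.01,-0.1,0],"twist":0,"claw":-0.2},{"offset":[0.01,-0.195,0],"twist":-0.01,"claw":-0.2},{"offset":[0.01,-0.195,0],"twist":-0.01,"claw":-0.2},{"offset":[0.01,-0.195,0],"twist":-0.01,"claw":-0.2}]'
python3 - <<'E'
from h import *
go(531,75.6,246,121.2)
p,d=get_image("scene");np.savez("s1.npz",p=p,d=d)
cv2.imwrite("pics/s1.png",cv2.resize(p[100:290,200:400],None,fx=3,fy=3,interpolation=cv2.INTER_CUBIC)[:,:,::-1])
E
```

```text
t: 1.82
tcp_pos: [528.8, 84.3, 340.2]
ee_rot: [[-0.851, -0.524, -0.001], [-0.524, 0.851, 0.0], [0.001, 0.001, -1.0]]
force: [0.1, 0.8, 0.3]
gripper_width: 54.9
gripper_force: 0.0
pos [528.8  84.3 340.2] yaw 121.6 offset [ 0.01  -0.035  0.377] twist 0.005
```

View pics/s1.png

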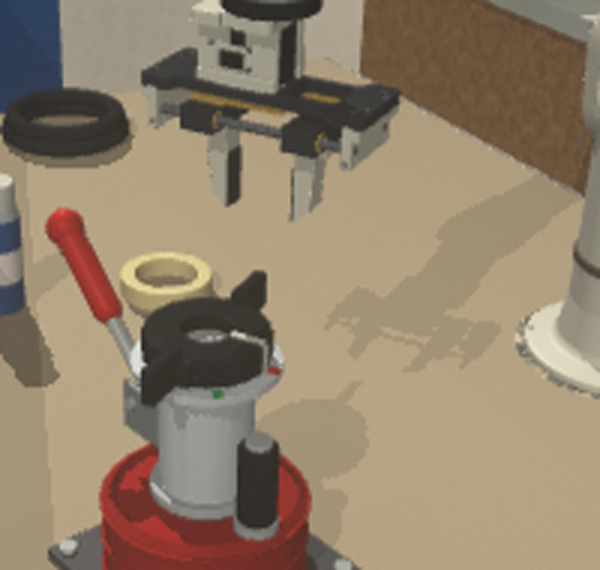

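The open gripper hangs above and behind the near ear (ear at crop (250,290)), with the pads straddling its plane. Now down in steps.

```bash
python3 -m handwheel '[{"offset":[0.01,-0.035,0],"twist":0,"claw":-0.2},{"offset":[0.01,-0.035,0.1],"twist":0,"claw":-0.2},{"offset":[0.01,-0.035,0.18],"twist":0,"claw":-0.2},{"offset":[0.01,-0.035,0.18],"twist":0,"claw":-0.2},{"offset":[0.01,-0.035,0.18],"twist":0,"claw":-0.2}]'
python3 - <<'E'
from h import *
go(531,75.6,246,121.2)
E
```

```text
t: 2.28
tcp_pos: [530.3, 76.3, 295.1]
ee_rot: [[-0.85, -0.527, -0.003], [-0.527, 0.85, -0.0], [0.002, 0.001, -1.0]]
force: [-0.2, -0.4, -0.3]
gripper_width: 55.0
gripper_force: 0.0
pos [530.3  76.3 295.1] yaw 121.8 offset [-0.001 -0.004  0.196] twist 0.007
```

```bash
python3 -m handwheel '[{"offset":[0,-0.004,0.08],"twist":0,"claw":-0.2},{"offset":[0,-0.004,0.15],"twist":0,"claw":-0.2},{"offset":[0,-0.004,0.195],"twist":0,"claw":-0.2},{"offset":[0,-0.004,0.195],"twist":0,"claw":0},{"offset":[0,-0.004,0.195],"twist":0,"claw":0.3},{"offset":[0,-0.004,0.195],"twist":0,"claw":0.5},{"offset":[0,-0.004,0.195],"twist":0,"claw":0.5},{"offset":[0,-0.004,0.195],"twist":0,"claw":0.5}]' 12
python3 - <<'E'
from h import *
go(531,75.6,246,121.2)
p,d=get_image("scene")
cv2.imwrite("pics/s2.png",cv2.resize(p[130:270,220:360],None,fx=4,fy=4,interpolation=cv2.INTER_CUBIC)[:,:,::-1])
E
```

```text
t: 2.95
tcp_pos: [532.6, 75.0, 248.1]
ee_rot: [[-0.85, -0.526, 0.002], [-0.526, 0.85, 0.0], [-0.002, -0.001, -1.0]]
force: [0.2, 0.8, 0.2]
gripper_width: 26.4
gripper_force: 0.0
pos [532.6  75.  248.1] yaw 121.7 offset [0.004 0.005 0.008] twist 0.006
```

View pics/s2.png

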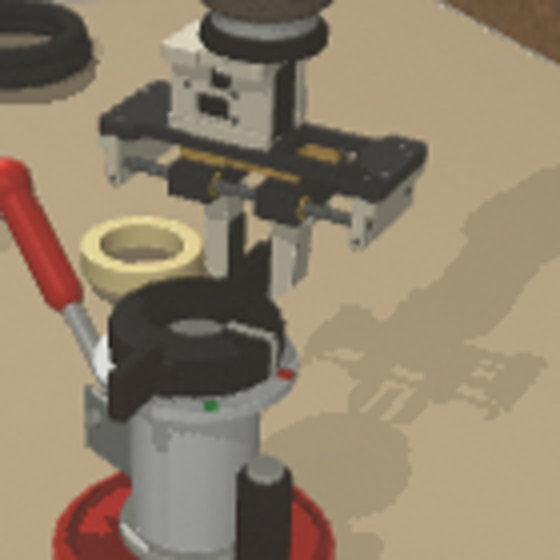

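The pads straddle the near ear (at (255,265) in the crop). Closing.

```bash
python3 -m handwheel '[{"offset":[0,0,0.005],"twist":0,"claw":0.8},{"offset":[0,0,0.005],"twist":0,"claw":1},{"offset":[0,0,0.005],"twist":0,"claw":1},{"offset":[0,0,0.005],"twist":0,"claw":1},{"offset":[0,0,0.005],"twist":0,"claw":1}]' 12
python3 - <<'E'
from h import *
# arc, relative to pose now, radius 76 about C, clockwise steps
s=read_state();R=s["ee_rot"];p=s["tcp_pos"]
v=p[:2]-C;print("radius",np.hypot(*v),"ang",np.degrees(np.arctan2(v[1],v[0])),"yaw",np.degrees(np.arctan2(R[1,1],R[0,1])))
for a in range(3,61,3):
    t=np.radians(-a);M=np.array([[np.cos(t),-np.sin(t)],[np.sin(t),np.cos(t)]])
    print(a,(R.T@np.r_[M@v-v,0]/250).round(3),round(a/90,3))
E
```

```text
t: 3.42
tcp_pos: [532.0, 74.5, 245.8]
ee_rot: [[-0.851, -0.526, 0.0], [-0.526, 0.851, -0.0], [-0.0, -0.0, -1.0]]
force: [1.2, -1.9, -0.7]
gripper_width: 12.2
gripper_force: 12.0
radius 75.69830953191871 ang -147.66604106104293 yaw 121.71825540063313
3 [-0.     0.016 -0.   ] 0.033
6 [-0.001  0.032 -0.   ] 0.067
9 [-0.003  0.047 -0.   ] 0.1
12 [-0.006  0.063 -0.   ] 0.133
15 [-0.009  0.078 -0.   ] 0.167
18 [-0.014  0.094 -0.   ] 0.2
21 [-0.019  0.109 -0.   ] 0.233
24 [-0.025  0.123 -0.   ] 0.267
27 [-0.032  0.138 -0.   ] 0.3
30 [-0.039  0.152 -0.   ] 0.333
33 [-0.047  0.165 -0.   ] 0.367
36 [-0.056  0.179 -0.   ] 0.4
39 [-0.065  0.191 -0.   ] 0.433
42 [-0.076  0.203 -0.   ] 0.467
45 [-0.086  0.215 -0.   ] 0.5
48 [-0.098  0.226 -0.   ] 0.533
51 [-0.11   0.237 -0.   ] 0.567
54 [-0.122  0.246 -0.   ] 0.6
57 [-0.135  0.255 -0.   ] 0.633
60 [-0.149  0.264 -0.   ] 0.667
```

```bash
python3 -m handwheel '[{"offset":[0,0.016,0],"twist":0.033,"claw":1},{"offset":[-0.001,0.032,0],"twist":0.067,"claw":1},{"offset":[-0.003,0.047,0],"twist":0.1,"claw":1},{"offset":[-0.006,0.063,0],"twist":0.133,"claw":1},{"offset":[-0.009,0.078,0],"twist":0.167,"claw":1},{"offset":[-0.014,0.094,0],"twist":0.2,"claw":1},{"offset":[-0.019,0.109,0],"twist":0.233,"claw":1},{"offset":[-0.019,0.109,0],"twist":0.233,"claw":1}]'
cat >> h.py <<'E'
def arc(angs):
    s=read_state();R=s["ee_rot"];p=s["tcp_pos"]
    v=p[:2]-C;print("radius",np.hypot(*v),"ang",np.degrees(np.arctan2(v[1],v[0])),"yaw",np.degrees(np.arctan2(R[1,1],R[0,1])),"F",s["force"],"M",s["moment"])
    for a in angs:
        t=np.radians(-a);M=np.array([[np.cos(t),-np.sin(t)],[np.sin(t),np.cos(t)]])
        print(a,(R.T@np.r_[M@v-v,0]/250).round(3),round(a/90,3))
E
python3 -c "
from h import *
arc([3,6,9,12,15,18,21,24])"
```

```text
t: 4.08
tcp_pos: [521.9, 101.0, 245.8]
ee_rot: [[-0.983, -0.186, 0.001], [-0.186, 0.983, 0.0], [-0.001, -0.0, -1.0]]
force: [1.9, 0.5, -0.1]
gripper_width: 12.1
gripper_force: 12.0
radius 75.42874547162624 ang -169.27764010947067 yaw 100.69220122576999 F [ 1.85833051  0.46839793 -0.05994582] M [ 0.05818944 -0.33306328 -0.18975741]
3 [-0.     0.016 -0.   ] 0.033
6 [-0.002  0.032 -0.   ] 0.067
9 [-0.004  0.047  0.   ] 0.1
12 [-0.007  0.063  0.   ] 0.133
15 [-0.01   0.078  0.   ] 0.167
18 [-0.015  0.093  0.   ] 0.2
21 [-0.02   0.108  0.   ] 0.233
24 [-0.026  0.123  0.   ] 0.267
```

```bash
python3 -m handwheel '[{"offset":[0,0.016,0],"twist":0.033,"claw":1},{"offset":[-0.002,0.032,0],"twist":0.067,"claw":1},{"offset":[-0.004,0.047,0],"twist":0.1,"claw":1},{"offset":[-0.007,0.063,0],"twist":0.133,"claw":1},{"offset":[-0.01,0.078,0],"twist":0.167,"claw":1},{"offset":[-0.015,0.093,0],"twist":0.2,"claw":1},{"offset":[-0.02,0.108,0],"twist":0.233,"claw":1},{"offset":[-0.02,0.108,0],"twist":0.233,"claw":1}]'
python3 -c "
from h import *
arc([2,4,6,8,10,12,14,16])"
```

```text
t: 4.75
tcp_pos: [521.9, 128.4, 245.8]
ee_rot: [[-0.984, 0.177, 0.001], [0.177, 0.984, 0.0], [-0.001, 0.0, -1.0]]
force: [2.6, -1.0, -0.3]
gripper_width: 12.2
gripper_force: 12.0
radius 75.25908673900265 ang 169.77248281404744 yaw 79.81091660512476 F [ 2.58273128 -0.98476996 -0.30338155] M [-0.01565167 -0.45758806 -0.14207708]
2 [-0.     0.011  0.   ] 0.022
4 [-0.001  0.021  0.   ] 0.044
6 [-0.002  0.031  0.   ] 0.067
8 [-0.003  0.042  0.   ] 0.089
10 [-0.005  0.052  0.   ] 0.111
12 [-0.007  0.063  0.   ] 0.133
14 [-0.009  0.073  0.   ] 0.156
16 [-0.012  0.083  0.   ] 0.178
```

```bash
python3 -m handwheel '[{"offset":[0,0.011,0],"twist":0.022,"claw":1},{"offset":[-0.001,0.021,0],"twist":0.044,"claw":1},{"offset":[-0.002,0.031,0],"twist":0.067,"claw":1},{"offset":[-0.003,0.042,0],"twist":0.089,"claw":1},{"offset":[-0.005,0.052,0],"twist":0.111,"claw":1},{"offset":[-0.006,0.057,0],"twist":0.122,"claw":1},{"offset":[-0.006,0.057,0],"twist":0.122,"claw":1}]'
python3 -c "
from h import *
arc([2,4,6])"
```

```text
t: 5.33
tcp_pos: [525.4, 140.8, 245.8]
ee_rot: [[-0.933, 0.36, -0.001], [0.36, 0.933, -0.001], [0.0, -0.001, -1.0]]
force: [-0.0, -4.0, 3.4]
gripper_width: 11.9
gripper_force: 12.1
radius 75.2013421569102 ang 159.95030654189227 yaw 68.88503615240671 F [-0.0144697  -3.9649611   3.38860542] M [-0.83849963  0.07049553  0.21935726]
2 [ 0.    0.01 -0.  ] 0.022
4 [-0.     0.021 -0.   ] 0.044
6 [-0.001  0.031 -0.   ] 0.067
```

```bash
for i in 1; do python3 -m handwheel '[{"offset":[0,0.008,0],"twist":0,"claw":1},{"offset":[0,0.016,0],"twist":0.01,"claw":1},{"offset":[0,0.016,0],"twist":0.01,"claw":1},{"offset":[0,0.016,0],"twist":0.01,"claw":1}]'; done
python3 - <<'E'
from h import *
arc([2])
p,d=get_image("top")
cv2.imwrite("pics/t3.png",cv2.resize(p[130:230,205:335],None,fx=5,fy=5,interpolation=cv2.INTER_CUBIC)[:,:,::-1])
p,d=get_image("scene")
cv2.imwrite("pics/s3.png",cv2.resize(p[170:250,230:320],None,fx=6,fy=6,interpolation=cv2.INTER_CUBIC)[:,:,::-1])
E
```

```text
t: 5.67
tcp_pos: [525.5, 140.9, 245.6]
ee_rot: [[-0.926, 0.377, -0.004], [0.377, 0.926, -0.006], [0.002, -0.007, -1.0]]
force: [-5.6, -12.4, 8.2]
gripper_width: 12.3
gripper_force: 12.0
radius 75.07248477300628 ang 159.79929595647766 yaw 67.85769254649608 F [ -5.58541663 -12.43395136   8.19313423] M [-2.44480203  1.11924048  0.23295113]
2 [ 0.    0.01 -0.  ] 0.022
```

View pics/s3.png

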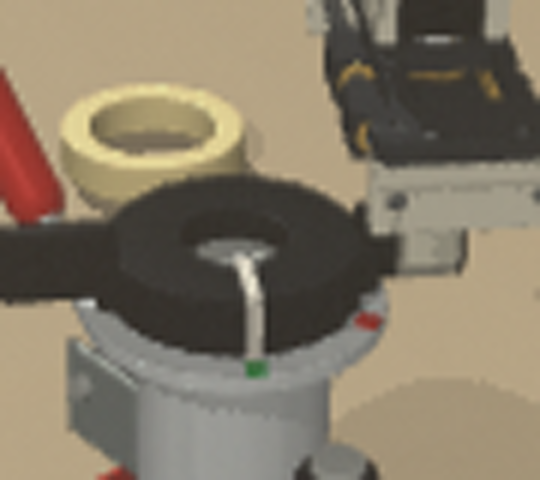

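The collar is home: the index (250,340) sits on the green mark (257,368), and the reaction has risen to about 14 N with no motion. Release and lift.

```bash
python3 -m handwheel '[{"offset":[0,0,0],"twist":0,"claw":0.4},{"offset":[0,-0.006,0],"twist":0,"claw":0.2},{"offset":[0,-0.012,0],"twist":0,"claw":0.2},{"offset":[0,-0.012,0],"twist":0,"claw":0.2},{"offset":[0,-0.012,-0.1],"twist":0,"claw":0.2},{"offset":[0,-0.012,-0.2],"twist":0,"claw":0.2},{"offset":[0,-0.012,-0.33],"twist":0,"claw":0.5},{"offset":[0,-0.012,-0.4],"twist":0,"claw":1}]'
python3 - <<'E'
from h import *
u=np.array([np.sin(np.radians(10.4)),-np.cos(np.radians(10.4))])
for o,z in((86,300),(86,250)):
    q=C+u*(75+o);go(q[0],q[1],z+19,10.4)
q=C+u*(75+86);go(q[0],q[1],319,190.4)
E
```

```text
t: 6.43
tcp_pos: [526.6, 144.0, 349.0]
ee_rot: [[-0.927, 0.374, 0.003], [0.374, 0.927, 0.002], [-0.002, 0.003, -1.0]]
force: [-0.3, -0.4, 0.9]
gripper_width: 27.9
gripper_force: 0.0
pos [526.6 144.  349. ] yaw 68.0 offset [-0.646 -0.548  0.12 ] twist 0.64
pos [526.6 144.  349. ] yaw 68.0 offset [-0.645 -0.548  0.32 ] twist 0.64
pos [526.6 144.  349. ] yaw 68.0 offset [-0.646 -0.548  0.12 ] twist -1.36
```

```bash
python3 -m handwheel '[{"offset":[-0.08,-0.07,0],"twist":0.08,"claw":1},{"offset":[-0.17,-0.14,0],"twist":0.16,"claw":1},{"offset":[-0.26,-0.22,0],"twist":0.24,"claw":1},{"offset":[-0.35,-0.29,0],"twist":0.32,"claw":1},{"offset":[-0.43,-0.36,0],"twist":0.4,"claw":1},{"offset":[-0.52,-0.44,0],"twist":0.48,"claw":1},{"offset":[-0.6,-0.51,0],"twist":0.56,"claw":1},{"offset":[-0.65,-0.55,0],"twist":0.64,"claw":1}]'
python3 -m handwheel '[{"offset":[0,0,0],"twist":0,"claw":1},{"offset":[0,0,0],"twist":0,"claw":1}]'
cat >> h.py <<'E'
u=np.array([np.sin(np.radians(10.4)),-np.cos(np.radians(10.4))])
def lev(*oz):
    s=read_state();R=s["ee_rot"];p=s["tcp_pos"]
    r=p[:2]-C;print("out",r@u-75,"lat",r@np.array([-u[1],u[0]]),"tipz",p[2]-19,"F",s["force"],"w",s["gripper_width"])
    for o,z in oz:
        q=C+u*(75+o);go(q[0],q[1],z+19,10.4)
E
python3 - <<'E'
from h import *
lev((86,300),(86,252))
p,d=get_image("scene")
cv2.imwrite("pics/s4.png",cv2.resize(p[80:290,170:350],None,fx=2.8,fy=2.8,interpolation=cv2.INTER_CUBIC)[:,:,::-1])
E
```

```text
t: 7.1
tcp_pos: [625.5, -48.9, 345.3]
ee_rot: [[-0.176, 0.984, 0.0], [0.984, 0.176, -0.001], [-0.001, -0.0, -1.0]]
force: [-0.8, -0.2, -0.5]
gripper_width: 0.6
gripper_force: 0.0
t: 7.27
tcp_pos: [624.8, -46.0, 345.1]
ee_rot: [[-0.185, 0.983, -0.001], [0.983, 0.185, 0.001], [0.001, -0.001, -1.0]]
force: [0.2, 0.6, 0.3]
gripper_width: 0.6
gripper_force: 0.0
out 88.55962094370113 lat -0.7550716679462361 tipz 326.07077905810706 F [0.15787214 0.60490545 0.32498451] w 0.6054613335572847
pos [624.8 -46.  345.1] yaw 10.7 offset [0.01  0.003 0.104] twist 0.003
pos [624.8 -46.  345.1] yaw 10.7 offset [0.01  0.003 0.296] twist 0.003
```

View pics/s4.png

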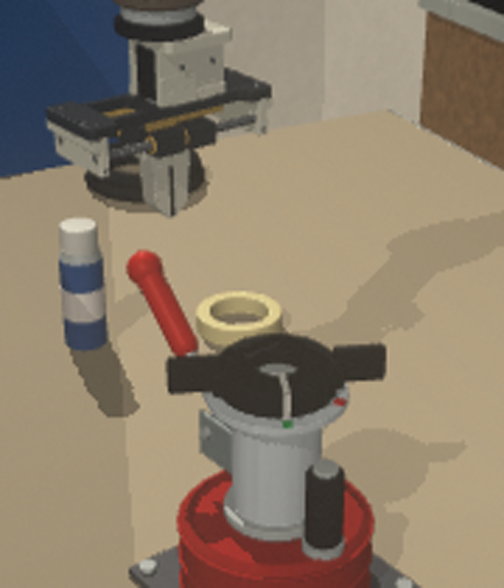

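The index is still on green, and the closed fingertips hang over the lever's plane above the red grip ((165,300) in the crop). Lower onto the grip.

```bash
python3 -m handwheel '[{"offset":[0.02,0,0.1],"twist":0,"claw":1},{"offset":[0.034,0.003,0.2],"twist":0,"claw":1},{"offset":[0.034,0.003,0.27],"twist":0,"claw":1},{"offset":[0.034,0.003,0.285],"twist":0,"claw":1},{"offset":[0.034,0.003,0.285],"twist":0,"claw":1},{"offset":[0.034,0.003,0.285],"twist":0,"claw":1}]' 20
python3 - <<'E'
from h import *
lev((80,241),(88,230),(98,218),(106,204),(113,190),(122,174),(130,158),(135,136))
E
```

```text
t: 7.82
tcp_pos: [624.2, -36.3, 275.4]
ee_rot: [[-0.186, 0.982, 0.001], [0.982, 0.186, 0.0], [0.0, 0.001, -1.0]]
force: [-0.1, -0.1, 0.3]
gripper_width: 0.3
gripper_force: 0.0
out 78.91507995212814 lat 0.39485678731925233 tipz 256.43911399294313 F [-0.1277578  -0.11920081  0.26355787] w 0.27147974075369996
pos [624.2 -36.3 275.4] yaw 10.7 offset [-0.004 -0.002  0.062] twist 0.004
pos [624.2 -36.3 275.4] yaw 10.7 offset [-0.036 -0.002  0.106] twist 0.004
pos [624.2 -36.3 275.4] yaw 10.7 offset [-0.076 -0.002  0.154] twist 0.004
pos [624.2 -36.3 275.4] yaw 10.7 offset [-0.108 -0.002  0.21 ] twist 0.004
pos [624.2 -36.3 275.4] yaw 10.7 offset [-0.136 -0.003  0.266] twist 0.004
pos [624.2 -36.3 275.4] yaw 10.7 offset [-0.172 -0.003  0.33 ] twist 0.004
pos [624.2 -36.3 275.4] yaw 10.7 offset [-0.204 -0.003  0.394] twist 0.004
pos [624.2 -36.3 275.4] yaw 10.7 offset [-0.224 -0.003  0.482] twist 0.004
```

```bash
python3 -m handwheel '[{"offset":[-0.004,-0.002,0.03],"twist":0,"claw":1},{"offset":[-0.004,-0.002,0.06],"twist":0,"claw":1},{"offset":[-0.02,-0.002,0.085],"twist":0,"claw":1},{"offset":[-0.036,-0.002,0.106],"twist":0,"claw":1},{"offset":[-0.056,-0.002,0.13],"twist":0,"claw":1},{"offset":[-0.076,-0.002,0.154],"twist":0,"claw":1},{"offset":[-0.092,-0.002,0.182],"twist":0,"claw":1},{"offset":[-0.108,-0.002,0.21],"twist":0,"claw":1}]'
python3 - <<'E'
from h import *
lev((113,190),(122,174),(130,158),(133,145),(135,136))
E
```

```text
t: 8.48
tcp_pos: [629.5, -63.6, 223.8]
ee_rot: [[-0.185, 0.983, 0.003], [0.983, 0.185, 0.001], [0.0, 0.004, -1.0]]
force: [-2.3, 2.5, 9.1]
gripper_width: 0.1
gripper_force: 4.9
out 106.73469178614766 lat 0.7409602167722511 tipz 204.76167709826777 F [-2.34525548  2.53049376  9.13156925] w 0.11039548247725688
pos [629.5 -63.6 223.8] yaw 10.6 offset [-0.025 -0.003  0.059] twist 0.003
pos [629.5 -63.6 223.8] yaw 10.6 offset [-0.061 -0.004  0.123] twist 0.003
pos [629.5 -63.6 223.8] yaw 10.6 offset [-0.093 -0.004  0.187] twist 0.003
pos [629.5 -63.6 223.8] yaw 10.6 offset [-0.105 -0.004  0.239] twist 0.003
pos [629.5 -63.6 223.8] yaw 10.6 offset [-0.113 -0.004  0.275] twist 0.003
```

```bash
python3 -m handwheel '[{"offset":[-0.012,-0.004,0.03],"twist":0,"claw":1},{"offset":[-0.025,-0.004,0.06],"twist":0,"claw":1},{"offset":[-0.043,-0.004,0.09],"twist":0,"claw":1},{"offset":[-0.061,-0.004,0.123],"twist":0,"claw":1},{"offset":[-0.077,-0.004,0.155],"twist":0,"claw":1},{"offset":[-0.093,-0.004,0.187],"twist":0,"claw":1},{"offset":[-0.1,-0.004,0.213],"twist":0,"claw":1},{"offset":[-0.105,-0.004,0.235],"twist":0,"claw":1}]'
python3 - <<'E'
from h import *
lev((135,136),(135,130))
E
```

```text
t: 9.15
tcp_pos: [633.9, -86.2, 165.1]
ee_rot: [[-0.187, 0.982, 0.003], [0.982, 0.187, 0.004], [0.004, 0.004, -1.0]]
force: [-3.0, 7.2, 13.2]
gripper_width: 0.8
gripper_force: 6.3
out 129.77239887215023 lat 0.9239990027451555 tipz 146.12458769327262 F [-2.96339835  7.2202037  13.23542378] w 0.823784104518718
pos [633.9 -86.2 165.1] yaw 10.8 offset [-0.021 -0.004  0.04 ] twist 0.004
pos [633.9 -86.2 165.1] yaw 10.8 offset [-0.021 -0.004  0.064] twist 0.004
```

```bash
python3 -m handwheel '[{"offset":[-0.005,-0.002,0.012],"twist":0,"claw":1},{"offset":[-0.01,-0.002,0.024],"twist":0,"claw":1},{"offset":[-0.012,-0.002,0.036],"twist":0,"claw":1},{"offset":[-0.012,-0.002,0.044],"twist":0,"claw":1},{"offset":[-0.012,-0.002,0.044],"twist":0,"claw":1}]'
python3 - <<'E'
from h import *
lev()
E
```

```text
t: 9.57
tcp_pos: [634.5, -89.9, 155.4]
ee_rot: [[-0.186, 0.982, 0.005], [0.982, 0.186, 0.003], [0.002, 0.005, -1.0]]
force: [-3.0, 6.3, 15.2]
gripper_width: 0.7
gripper_force: 6.9
out 133.50755912368285 lat 0.8959751309280151 tipz 136.35833383796023 F [-2.989303    6.30161158 15.20780434] w 0.7178303607232105
```

```bash
python3 -m handwheel '[{"offset":[0,0,0.01],"twist":0,"claw":1},{"offset":[0,0,0.02],"twist":0,"claw":1},{"offset":[0,0,0.02],"twist":0,"claw":1},{"offset":[0,0,0.02],"twist":0,"claw":1}]'
python3 - <<'E'
from h import *
lev()
E
```

```text
t: 9.9
tcp_pos: [634.7, -89.9, 154.3]
ee_rot: [[-0.186, 0.982, 0.006], [0.982, 0.186, 0.004], [0.003, 0.007, -1.0]]
force: [-10.9, 7.5, 37.3]
gripper_width: 0.6
gripper_force: 17.8
out 133.51868966307106 lat 1.096056094590395 tipz 135.28977271188725 F [-10.88454158   7.51787604  37.25188423] w 0.570993773806761
```

The lever is at its stop: force jumped from 15 to 37 N within 1 mm, and the tip height of 135 mm matches the 0.90 rad geometry. Retrace the arc upward.

```bash
python3 -m handwheel '[{"offset":[0.006,0,-0.04],"twist":0,"claw":1},{"offset":[0.014,0,-0.09],"twist":0,"claw":1},{"offset":[0.048,0,-0.155],"twist":0,"claw":1},{"offset":[0.082,0,-0.22],"twist":0,"claw":1},{"offset":[0.112,0,-0.275],"twist":0,"claw":1},{"offset":[0.142,0,-0.33],"twist":0,"claw":1},{"offset":[0.18,0,-0.38],"twist":0,"claw":1},{"offset":[0.214,0,-0.43],"twist":0,"claw":1}]'
python3 -m handwheel '[{"offset":[0,0,-0.05],"twist":0,"claw":1},{"offset":[0,0,-0.15],"twist":0,"claw":1},{"offset":[0,0,-0.27],"twist":0,"claw":1},{"offset":[0,0,-0.4],"twist":0,"claw":1},{"offset":[0,0,-0.45],"twist":0,"claw":1},{"offset":[0,0,-0.45],"twist":0,"claw":1},{"offset":[0,0,-0.45],"twist":0,"claw":1},{"offset":[0,0,-0.45],"twist":0,"claw":1}]'
python3 -m handwheel '[{"offset":[0,0,0],"twist":0,"claw":1},{"offset":[0,0,0],"twist":0,"claw":1},{"offset":[0,0,0],"twist":0,"claw":1},{"offset":[0,0,0],"twist":0,"claw":1},{"offset":[0,0,0],"twist":0,"claw":1},{"offset":[0,0,0],"twist":0,"claw":1},{"offset":[0,0,0],"twist":0,"claw":1},{"offset":[0,0,0],"twist":0,"claw":1}]'
python3 - <<'E'
from h import *
lev()
p,d=get_image("scene")
cv2.imwrite("pics/s5.png",cv2.resize(p[80:400,150:420],None,fx=1.8,fy=1.8,interpolation=cv2.INTER_CUBIC)[:,:,::-1])
E
```

```text
t: 10.57
tcp_pos: [621.7, -39.1, 255.2]
ee_rot: [[-0.185, 0.983, -0.001], [0.983, 0.185, 0.001], [0.001, -0.001, -1.0]]
force: [-0.7, -0.0, 0.2]
gripper_width: 0.5
gripper_force: 0.0
t: 11.23
tcp_pos: [621.6, -40.4, 365.8]
ee_rot: [[-0.184, 0.983, -0.003], [0.983, 0.184, 0.0], [0.0, -0.003, -1.0]]
force: [0.6, -0.2, -0.5]
gripper_width: 0.6
gripper_force: 0.0
t: 11.9
tcp_pos: [622.4, -40.4, 367.2]
ee_rot: [[-0.184, 0.983, 0.0], [0.983, 0.184, 0.0], [-0.0, 0.0, -1.0]]
force: [0.1, -1.3, -0.6]
gripper_width: 0.8
gripper_force: 0.0
out 82.6044000276051 lat -2.0952115910245297 tipz 348.243904183672 F [ 0.11907308 -1.29280187 -0.62171325] w 0.7998309302546143
```

View pics/s5.png

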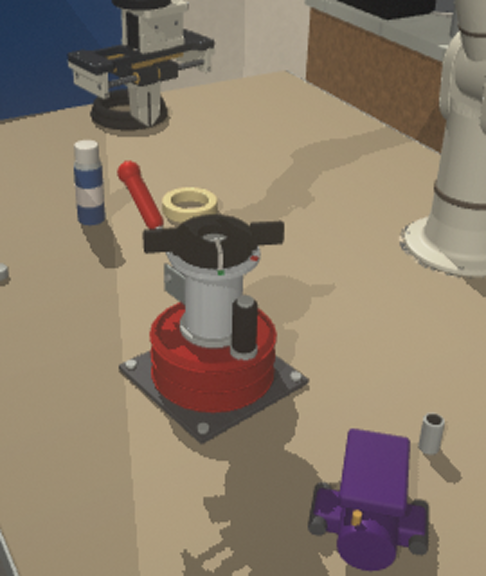

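The lever ball at (128,171) is back at its starting pixel, the index (220,255) is on the green mark, and the bystanders haven't moved.

```bash
python3 -c "
from rig import *
print(sign_off())"
```

```text
the job is handed in; nothing more can be done
None
```

I turned the collar fully home with its index on the green mark, then pulled the lever down to its stop and let it return to rest; in the last camera view the bystanders were where they started, and I handed the job in at about 12 s.

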